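Find the press cup that fits the nest and bolt it in

ROBOT

A 7-joint arm with a two-finger parallel gripper is mounted at the origin on the work surface. World frame = base frame: x ahead of the robot, y to its left, z up, the work surface at z = 0. Lengths are in m, angles in rad, forces in N, time in s.
With the tool pointing down it reaches from about 0.4 to 0.85 m from the base axis. Payload 10.4 kg.
Tool frame: the origin (TCP) lies midway between the tips of the shut fingers; the grasp point (between the pads) lies 19 mm behind it; z points along the fingers, y is the line along which they close (so a half turn about z gives the same grasp; the last joint's range is limited). The gripper opens to 87 mm and grips with 3 to 60 N. Pads are 19 mm wide; open, the fingers measure 117 mm over their backs; the gripper's body (75 mm by 190 mm) begins 51 mm behind the grasp point.
Start: joints at [-1.132, 0.332, -0.065, 1.46, 0.022, 1.35, -0.088], TCP at [0.278, 0.56, 0.223] pointing down, gripper open.
Joint ranges: [-2.6, 2.6], [-0.5, 2.12], [-1.47, 1.34], [0.16, 2.42], [-1.27, 4.41], [0.06, 2.06], [-2.6, 2.6]. Speed limits (rad/s): [2.22, 2.22, 2.79, 2.79, 3.14, 3.14, 3.14].

INTERFACE

Orientations are given as a rotation vector (axis times angle).
In Python, from rig import bot gives the robot as it stands. The module is installed in compiled form; this text tells all that it offers.
- The arm moves only by the tool move_arm, never from a script. Its argument "plan" is one flat list of numbers, 7 for each row, row after row: the shift along the tool's x, y, z normalised to -1 to 1, where 1 is 250 mm, then the turn, a rotation vector about the tool's x, y, z normalised to -1 to 1, where 1 is 30 degrees, then the closure, from 0 (fully open) to 1 (shut). A call has exactly 8 rows; each row is the pose to reach, as a shift and turn from the pose commanded when the call began, along the tool's axes at that moment; what a row does not reach only later rows make up. A row lasts 1/8 s, in which the tool goes at most 62.5 mm and 10.7 degrees, less where a joint would pass 70% of its speed; a pose out of reach is approached as far as the arm can. A call with a number of a shift or a turn outside -1 to 1 is refused whole. A call with a gripper value outside its range is refused whole. The fingers move at their own pace and stop on an object; "grip_force" is the grip in N (left out, the last holds). Time passes only in rows, so rows that repeat a pose let the fingers close, or fill a call up. It gives the time, the measured TCP pose, the force, the opening and the grip force at its end, in the units of the state.
- bot.get_obs(): the state, without advancing time (a new reading comes with each control period).
- bot.grab_frame(name): name is "scene" or "top" or "wrist"; returns a dict with "img" (384x512x3 uint8, red, green, blue), "vfov" (degrees; the focal length in pixels is half the picture's height over the tangent of half this angle, whatever the lens; pixels are square), "cx", "cy" (the principal point, pixels), "cam_to_world" (4x4, takes a point from camera to world coordinates). Camera axes: x right, y up, looking along -z (the intrinsics and any distortion apply to the point x, -y, -z); pixel columns grow to the right and rows downward; lengths in m; the calibration is good to about 2 mm. A picture is of the moment at which its call begins. There is no depth.
- bot.close_job(): hands the job in; it is judged then, once.
The state is a dict: "clock": time; "joint_pos": joint angles; "joint_vel": joint speeds; "effort": joint torques, N m; "ee_pos": TCP position; "orientation": TCP orientation; "contact_force": force on the tool from outside, world axes, zero at the start; "wrist_torque": the same for the moment, N m; "grip_width": opening from 0.0 (shut) to 1.0 (fully open); "gripper_force": force on a finger pad.
Only numpy, scipy, OpenCV 4.12 (cv2) and the standard library are available. Lean on these libraries where they do the work, as an engineer would, in place of code of your own. Each camera call takes 0.05 s, during which the arm holds its last target. There are 200 camera calls.

TASK

Only one of the three steel press cups goes into the open-fronted nest of the blue fixture: find out which by sliding them in turn along the bench up to its mouth, without lifting or tipping a cup and without forcing one that does not go in. Leave the one that fits pushed fully home against the back of the nest, with the other two standing on the bench well clear of the fixture, and then slide the bolt by its black knob fully across the mouth behind it. Do not disturb the other things on the bench.

Things in the scene. Friction and masses are not known exactly. Their poses are not given: they have to be found in the camera images.
- fixture: Blue block fixed to the bench, 170 mm wide (y), 40 mm high, placed and turned anew each time. A pocket 62.4 mm wide, without floor or roof, opens to -x (to the robot). Origin: on the bench, where the fitting cup's axis is when home. In this frame: x into the pocket, z up; back wall x = +30 mm, front face x = -30 mm.
- nest (a point): 25 mm above the fixture's origin, same axes: the middle of the fitting cup when fully home. The pocket has straight sides from x = -20 mm to the back wall at +30 mm; from -20 to -30 mm, 45 degree lead-ins widen its mouth to 82 mm. The bolt's channel, beside the mouth, reaches out to x = -52 mm.
- cup_a_mid (a point): Centre, 25 mm above the bench, of a plain round steel cup, open at the top, z up: 50 mm high, wall 4 mm, floor 5 mm thick, 0.28 to 0.58 kg. The three cups look alike, with outside diameters of 60, 67 and 72 mm; which is which is not told, and where they stand is shuffled. Closed fingers put into a cup can drag it by its wall.
- cup_b_mid (a point): The same for the second cup. Of the three, the 60 mm cup slides in until it meets the back wall; the other two stop at the mouth with their centres still about 30 mm or more short of the nest point.
- cup_c_mid (a point): The same for the third cup. All three are smooth and slide easily on the bench (friction about 0.35); pushed too fast or high up they may tip.
- bolt (a joint): Slide bolt: a steel bar 12 mm thick, 118 mm long, sliding along the block's front face to the fixture's +y. 0 = drawn back, 0.12 m = fully across the mouth (end stop); starts at 0 to 0.025, clear of the mouth. Stiff, 2 to 3 N; stays where left. Passes behind a cup only if it is home within about 4 mm.
- bolt_knob (a point): On the axis of the bolt's upright black knob, 57 mm above the bench: a cylinder 18 mm in diameter, from 31 to 77 mm above the bench. Moves with the bolt; can be pushed from its -y side towards the fixture's +y. Same axes as the fixture.
- socket: Bystander: dark socket, 26 mm across, 30 mm high, standing near the cups. Origin under its centre.
- nut: Bystander: square steel nut, 24 mm wide, 14 mm high, near the cups. Origin under its centre.
- bowl: Bystander: steel parts bowl, 110 mm across, 35 mm high. Origin under its centre.
- spray_can: Bystander: spray can, 54 mm across, 150 mm high. Origin under its centre.
- oil_bottle: Bystander: bottle, 54 mm across, 140 mm high. Origin under its centre.
There are look-alikes about, which are no part of the job. What is shaped like the part that bears cup_b_mid but brown or pink is not meant.

How it is judged:
By the outcome, as a careful person would: the job done as asked, in the order asked, and still so for the second after the job is handed in, with the robot touching nothing.
It also fails if it takes over 72 s, if anything falls off the work surface, if the arm or the gripper's body presses on something with over 40 N, if the wrist force passes 120 N, or if a joint passes its speed limit or range.

## Working session

There is one attempt and no reset: what is moved stays moved. The work goes in short steps, Python scripts to look and compute and a tool call to move; the robot and the scene stay as the last step left them, time stands still between calls to the robot, and variables do not carry over. Pictures are saved under pics/ and viewed, at most 10 in all, crops included, and the job is handed in when it is done.

Besides the shell and the picture viewer there is one more tool, called after "Call:" by a JSON object that holds its "op" and its "data". move_arm: Moves the arm, as the interface text tells. Scaled input: -1 to 1 covers 250 mm each way for a shift and 30 degrees each way for a turn. Its arguments: {"type":"object","properties":{"plan":{"type":"array","items":{"type":"number"}},"grip_force":{"type":"number"}},"required":["plan"]}

```bash
mkdir -p pics; python3 - <<'E'
from rig import bot
import cv2, numpy as np
for n in ("scene","top"):
    f=bot.grab_frame(n); cv2.imwrite(f"pics/{n}0.png",f["img"][:,:,::-1])
    np.savez(f"pics/{n}0.npz",**f)
    print(n,{k:(np.round(v,4).tolist() if k=="cam_to_world" else v) for k,v in f.items() if k!="img"})
print(bot.get_obs())
E
```

```text
scene {'vfov': 55.952841047572186, 'cx': 258.497033990405, 'cy': 191.67383983085998, 'cam_to_world': [[-0.142, -0.6385, 0.7564, 1.2927], [0.9898, -0.0822, 0.1164, 0.0866], [-0.0121, 0.7652, 0.6436, 0.6859], [0.0, 0.0, 0.0, 1.0]]}
top {'vfov': 43.37749620811537, 'cx': 256.94945016569363, 'cy': 192.52798079596545, 'cam_to_world': [[0.0072, 0.9965, -0.0837, 0.4438], [-0.9999, 0.0062, -0.0119, -0.0355], [-0.0114, 0.0838, 0.9964, 1.2384], [0.0, 0.0, 0.0, 1.0]]}
{'clock': 0.1, 'joint_pos': array([-1.13158129,  0.33280943, -0.06470025,  1.46082597,  0.02161843,
        1.34990022, -0.08852676]), 'joint_vel': array([-0.00118251, -0.00177416,  0.00071934, -0.00124559, -0.00081398,
       -0.00065849,  0.00069284]), 'effort': array([ 1.64486632e-03, -6.24544501e+01,  2.48768250e-02, -3.90712953e+01,
       -6.14753016e-02,  3.66175559e-02,  1.41936453e-04]), 'ee_pos': array([0.27834329, 0.55922641, 0.221848  ]), 'orientation': array([-7.18945141e-01, -3.05800192e+00,  1.92954419e-03]), 'contact_force': array([-0.70858709, -0.77156085,  0.3041388 ]), 'wrist_torque': array([-0.00498151, -0.03435049,  0.00989209]), 'gripper_force': 0.0, 'grip_width': 1.0007495734654017}
```

View pics/top0.png

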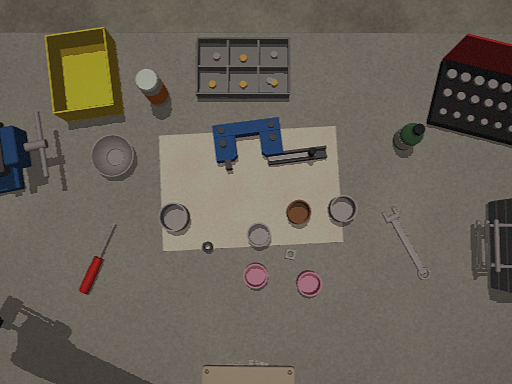

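View pics/scene0.png

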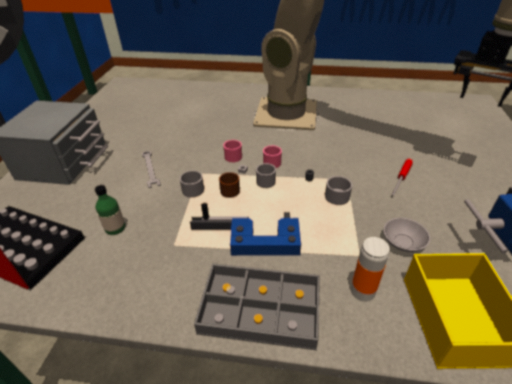

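```bash
cat > h.py <<'E'
import numpy as np, cv2
def F(f): return 192/np.tan(np.radians(float(f["vfov"]))/2)
def ray(f,u,v,z):
    T=f["cam_to_world"]; d=T[:3,:3]@np.array([(u-f["cx"])/F(f),-(v-f["cy"])/F(f),-1]); o=T[:3,3]
    return o+d*(z-o[2])/d[2]
def proj(f,p):
    T=f["cam_to_world"]; c=T[:3,:3].T@(np.array(p)-T[:3,3]); return f["cx"]+F(f)*c[0]/-c[2], f["cy"]-F(f)*c[1]/-c[2]
E
python3 - <<'E'
import numpy as np, cv2
for n,(a,b,c,d) in {"top":(155,355,112,262),"scene":(170,370,150,270)}.items():
    im=cv2.imread(f"pics/{n}0.png")[c:d,a:b]
    cv2.imwrite(f"pics/{n}crop.png",cv2.resize(im,None,fx=4,fy=4,interpolation=cv2.INTER_CUBIC))
E
```

```text
(no output)
```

View pics/topcrop.png

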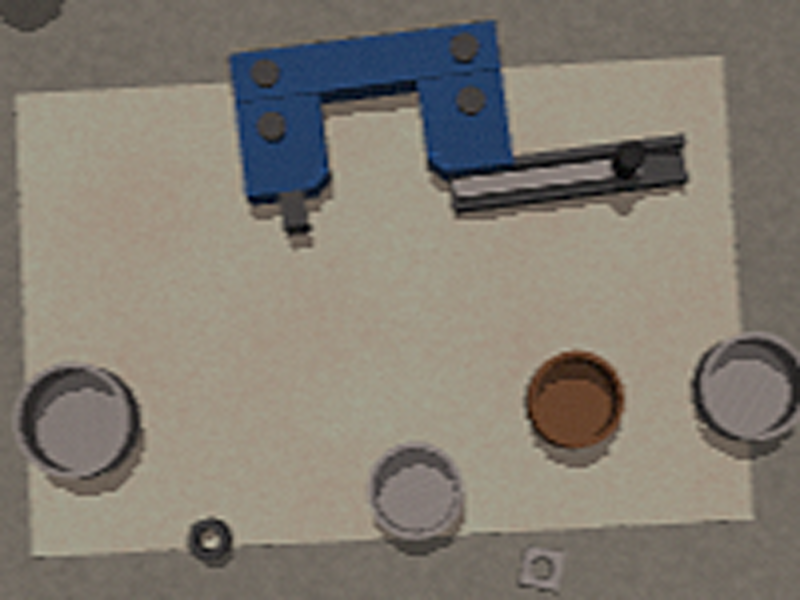

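```bash
cat > m.py <<'E'
import numpy as np, cv2
from h import *
f=dict(np.load("pics/top0.npz")); P=lambda u,v,z: ray(f,155+(u+.5)/4-.5,112+(v+.5)/4-.5,z)
hsv=cv2.cvtColor(f["img"],cv2.COLOR_RGB2HSV)
m=((hsv[...,0]>100)&(hsv[...,0]<125)&(hsv[...,1]>120)&(hsv[...,2]>70)).astype(np.uint8); m[:,:200]=0; m[:,300:]=0
c=max(cv2.findContours(m,cv2.RETR_EXTERNAL,cv2.CHAIN_APPROX_NONE)[0],key=len)[:,0]
w=np.array([ray(f,u,v,.04)[:2] for u,v in c]); r=cv2.minAreaRect((w*1000).astype(np.float32)); print("rect",r)
hand=[P(*q,.04)[:2] for q in((230,55),(497,22),(513,166),(247,202))]; print("corners",np.round(hand,4).tolist())
print("inner", [np.round(P(*q,.04)[:2],4).tolist() for q in ((323,97),(328,178),(419,83),(430,160))])
for n,q in dict(A=(78,420,.05,121),B=(417,487,.05,94),C=(750,386,.05,113),brown=(575,399,.05,98)).items():
    a=P(q[0]-q[3]/2,q[1],.05);b=P(q[0]+q[3]/2,q[1],.05); print(n,np.round((a+b)/2,4),"dia",np.linalg.norm(a-b))
print("knob",P(630,152,.077),"socket",P(211,540,.03),"nut",P(541,570,.014))
E
python3 m.py
```

```text
rect ((680.0874633789062, 4.164329528808594), (91.02339935302734, 166.75355529785156), 7.650152683258057)
corners [[0.7138, 0.0932], [0.7357, -0.0751], [0.644, -0.0855], [0.6203, 0.0811]]
inner [[0.6872, 0.0342], [0.6358, 0.0305], [0.6965, -0.0262], [0.6475, -0.0334]]
A [0.4827 0.1825 0.05  ] dia 0.07472135398343338
B [ 0.4431 -0.0267  0.05  ] dia 0.05764915279843242
C [ 0.5064 -0.231   0.05  ] dia 0.06933302958329046
brown [ 0.4977 -0.1235  0.05  ] dia 0.060219610133033286
knob [ 0.64677502 -0.15492724  0.077     ] socket [0.4092613  0.10150506 0.03      ] nut [ 0.39159475 -0.10484145  0.014     ]
```

View pics/scenecrop.png

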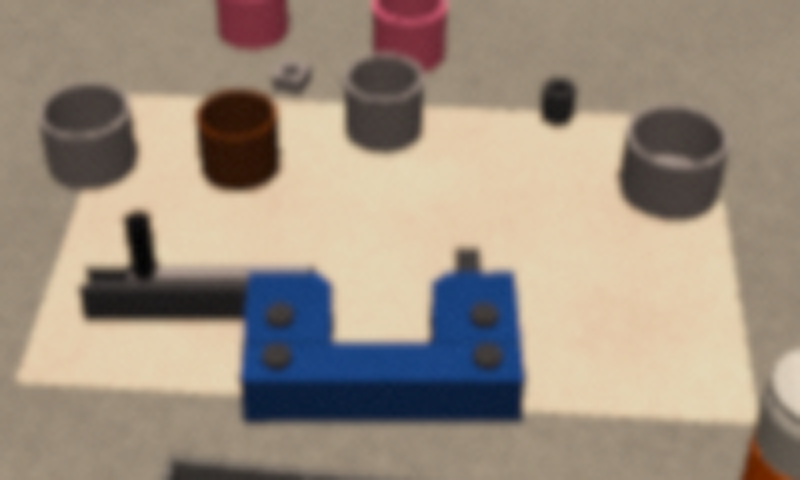

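```bash
cat > g.py <<'E'
import sys, numpy as np
from scipy.spatial.transform import Rotation as R
from rig import bot
yaw=np.radians(7.5); O=np.array([.662,.001]); ex=np.array([np.cos(yaw),np.sin(yaw)]); ey=np.array([-ex[1],ex[0]])
W=lambda x,y: O+x*ex+y*ey
G=R.from_matrix(np.column_stack([[-ex[0],-ex[1],0],[ey[0],ey[1],0],[0,0,-1]]))
def show(*targets,base=None):
    s=bot.get_obs(); Q=R.from_rotvec(s["orientation"]); p=s["ee_pos"]
    d=np.asarray(p[:2])-O; print("t",s["clock"],"tcp",p.round(4),"fix",(d@ex).round(4),(d@ey).round(4),"F",s["contact_force"].round(2))
    for t in targets: print(t,"shift",(Q.inv().apply(np.array(t)-p)/.25).round(3),"turn",np.degrees((Q.inv()*G).as_rotvec()).round(2)/30)
E
python3 -c "
from g import *
show((.42,.34,.22))"
```

```text
t 0.1 tcp [0.2783 0.5592 0.2218] fix -0.3075 0.6035 F [-0.71 -0.77  0.3 ]
(0.42, 0.34, 0.22) shift [-0.898 -0.533  0.008] turn [-2.33333333e-03 -6.66666667e-04 -1.13200000e+00]
```

Call:
{"op": "move_arm", "data": {"plan": [-0.22,-0.13,0,0,0,-0.25,1,-0.45,-0.27,0,0,0,-0.5,1,-0.67,-0.4,0,0,0,-0.75,1,-0.9,-0.53,0,0,0,-1,1,-0.9,-0.53,0,0,0,-1,1,-0.9,-0.53,0,0,0,-1,1,-0.9,-0.53,0,0,0,-1,1,-0.9,-0.53,0,0,0,-1,1]}}

```text
clock: 1.1
ee_pos: [0.4199, 0.3421, 0.2224]
orientation: [0.1, -3.14, -0.0]
contact_force: [-0.6, -0.1, 0.0]
grip_width: 0.173
gripper_force: 0.0
```

```bash
python3 -c "
from g import *
show((.43,.13,.22),(.443,-.027,.2))"
```

```text
t 1.1 tcp [0.4199 0.3421 0.2224] fix -0.1956 0.3698 F [-0.65 -0.09  0.04]
(0.43, 0.13, 0.22) shift [ 0.014 -0.849  0.009] turn [ 0.00033333 -0.00066667 -0.12766667]
(0.443, -0.027, 0.2) shift [ 0.002 -1.479  0.089] turn [ 0.00033333 -0.00066667 -0.12766667]
```

Call:
{"op": "move_arm", "data": {"plan": [0.0,-0.2,0,0,0,-0.128,1,0.0,-0.4,0,0,0,-0.128,1,0,-0.6,0,0,0,-0.128,1,0,-0.8,0,0,0,-0.128,1,0,-0.95,0,0,0,-0.128,1,0,-0.95,0,0,0,-0.128,1,0,-0.95,0,0,0,-0.128,1,0,-0.95,0,0,0,-0.128,1]}}

```text
clock: 2.1
ee_pos: [0.4354, 0.105, 0.2225]
orientation: [0.206, -3.135, 0.0]
contact_force: [0.1, -0.1, 0.0]
grip_width: 0.004
gripper_force: 0.0
```

```bash
python3 -c "
from g import *
show((.443,-.027,.15))"
```

```text
t 2.1 tcp [0.4354 0.105  0.2225] fix -0.2111 0.1327 F [ 0.05 -0.07  0.  ]
(0.443, -0.027, 0.15) shift [ 0.039 -0.527  0.29 ] turn [-0.         -0.00033333  0.00033333]
```

Move above the middle cup at 0.15 m, and check with the wrist camera.

Call:
{"op": "move_arm", "data": {"plan": [0.01,-0.13,0,0,0,0,1,0.02,-0.26,0,0,0,0,1,0.03,-0.4,0,0,0,0,1,0.039,-0.527,0.1,0,0,0,1,0.039,-0.527,0.2,0,0,0,1,0.039,-0.527,0.29,0,0,0,1,0.039,-0.527,0.29,0,0,0,1,0.039,-0.527,0.29,0,0,0,1]}}

```text
clock: 3.1
ee_pos: [0.4433, -0.0278, 0.1508]
orientation: [-0.204, 3.134, -0.0]
contact_force: [0.4, 0.7, 0.1]
grip_width: 0.011
gripper_force: 0.0
```

```bash
python3 -c "
from g import *
from h import *
f=bot.grab_frame('wrist'); t=bot.grab_frame('top'); np.savez('pics/w1.npz',**f)
c=t['img'][92:272,145:365,::-1]
im=np.hstack([cv2.resize(f['img'][:,:,::-1],(400,300)),cv2.resize(c,(367,300),interpolation=cv2.INTER_CUBIC)]);cv2.imwrite('pics/w1.png',np.ascontiguousarray(im))
print(f['vfov'],f['cam_to_world'].round(3)); print(proj(f,(.443,-.027,.05)),proj(t,(.443,-.027,.05)))
show((.443,-.027,.012))"
```

```text
62.95235642148223 [[-0.13  -0.957 -0.259  0.373]
 [ 0.991 -0.126 -0.034 -0.036]
 [ 0.    -0.262  0.965  0.313]
 [ 0.     0.     0.     1.   ]]
(np.float64(259.61305146037216), np.float64(190.78999673550476)) (np.float64(258.9807792216659), np.float64(233.41226296951695))
t 3.2 tcp [ 0.4434 -0.0279  0.151 ] fix -0.2205 -0.0001 F [ 0.36 -0.15  0.37]
(0.443, -0.027, 0.012) shift [0.002 0.004 0.556] turn [ 0.          0.003      -0.00266667]
```

View pics/w1.png

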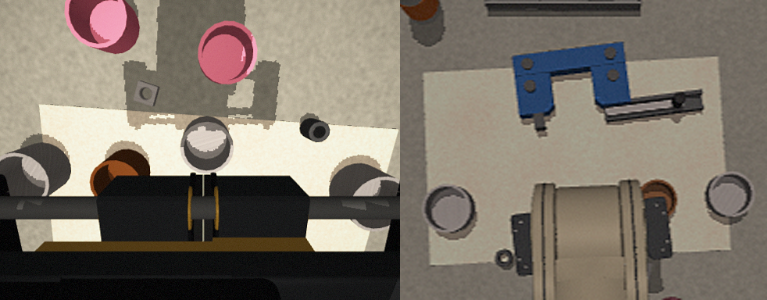

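```bash
python3 -c "
import numpy as np,cv2
f=np.load('pics/w1.npz');im=f['img'][140:240,210:320,::-1]
cv2.imwrite('pics/w1c.png',cv2.resize(np.ascontiguousarray(im),None,fx=6,fy=6,interpolation=cv2.INTER_CUBIC))"
```

```text
(no output)
```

View pics/w1c.png

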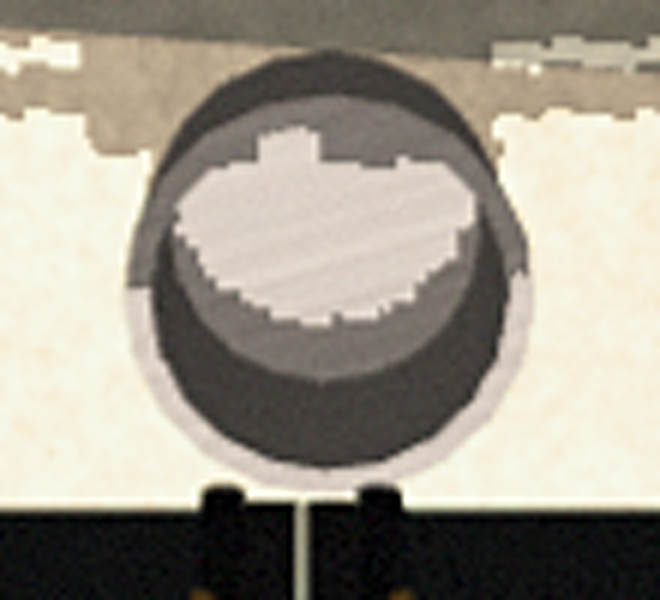

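```bash
python3 -c "
from g import *
from h import *
f=dict(np.load('pics/w1.npz'))
P=lambda a,b,z:ray(f,210+(a+.5)/6-.5,140+(b+.5)/6-.5,z)
c=P(330,291,.05);print(c,np.linalg.norm(P(127,291,.05)-P(534,291,.05)),np.linalg.norm(P(330,95,.05)-P(330,487,.05)))
d=c[:2]-O;print('fix',d@ex,d@ey)
print('tips',P(300,490,.151))
show((c[0],c[1],.012))"
```

```text
[ 0.44002828 -0.02304058  0.05      ] 0.058856449853532625 0.058592007167223153
fix -0.223210650019415 0.005138213752063716
tips [ 0.43341849 -0.02827105  0.151     ]
t 3.2 tcp [ 0.4434 -0.0279  0.151 ] fix -0.2205 -0.0001 F [ 0.36 -0.15  0.37]
(np.float64(0.44002827655847343), np.float64(-0.023040580588873004), 0.012) shift [0.012 0.021 0.556] turn [ 0.          0.003      -0.00266667]
```

Call:
{"op": "move_arm", "data": {"plan": [0.008,0.014,0.1,0,0,0,1,0.008,0.014,0.2,0,0,0,1,0.008,0.014,0.3,0,0,0,1,0.008,0.014,0.37,0,0,0,1,0.008,0.014,0.43,0,0,0,1,0.008,0.014,0.49,0,0,0,1,0.008,0.014,0.545,0,0,0,1,0.008,0.014,0.545,0,0,0,1]}}

```text
clock: 4.2
ee_pos: [0.4397, -0.0251, 0.0129]
orientation: [0.202, -3.133, 0.0]
contact_force: [-0.2, 0.2, -0.0]
grip_width: 0.007
gripper_force: 0.0
```

```bash
python3 -c "
from g import *
show()"
```

```text
t 4.2 tcp [ 0.4397 -0.0251  0.0129] fix -0.2238 0.0031 F [-0.22  0.19 -0.04]
```

Call:
{"op": "move_arm", "data": {"plan": [-0.04,-0.005,0,0,0,0,1,-0.11,-0.01,0,0,0,0,1,-0.19,-0.012,0,0,0,0,1,-0.27,-0.012,0,0,0,0,1,-0.35,-0.012,0,0,0,0,1,-0.43,-0.012,0,0,0,0,1,-0.5,-0.012,0,0,0,0,1,-0.55,-0.012,0,0,0,0,1]}}

```text
clock: 5.2
ee_pos: [0.5782, -0.0102, 0.0141]
orientation: [-0.203, 3.135, 0.0]
contact_force: [-2.9, 0.5, 2.1]
grip_width: 0.009
gripper_force: 1.5
```

```bash
python3 -c "
from g import *
from h import *
show()
f=bot.grab_frame('wrist'); t=bot.grab_frame('top'); np.savez('pics/w2.npz',**f)
c=t['img'][92:272,145:365,::-1]
im=np.hstack([cv2.resize(f['img'][:,:,::-1],(400,300)),cv2.resize(c,(367,300),interpolation=cv2.INTER_CUBIC)]);cv2.imwrite('pics/w2.png',np.ascontiguousarray(im))"
```

```text
t 5.2 tcp [ 0.5782 -0.0102  0.0141] fix -0.0845 -0.0001 F [-2.94  0.53  2.09]
```

View pics/w2.png

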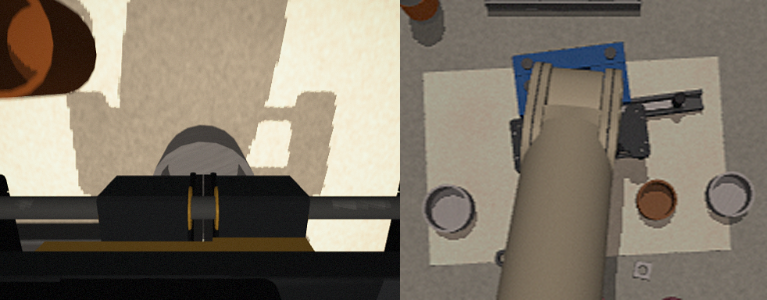

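The cup follows, centred on the fingers (crop column about 205). On into the mouth, slowly.

Call:
{"op": "move_arm", "data": {"plan": [-0.03,0,0,0,0,0,1,-0.06,0,0,0,0,0,1,-0.09,0,0,0,0,0,1,-0.12,0,0,0,0,0,1,-0.15,0,0,0,0,0,1,-0.17,0,0,0,0,0,1,-0.19,0,0,0,0,0,1,-0.2,0,0,0,0,0,1]}}

```text
clock: 6.3
ee_pos: [0.627, -0.0039, 0.0138]
orientation: [-0.202, 3.135, 0.0]
contact_force: [-2.3, -0.4, 0.9]
grip_width: 0.007
gripper_force: 1.1
```

```bash
python3 -c "
from g import *
show()"
```

```text
t 6.3 tcp [ 0.627  -0.0039  0.0138] fix -0.0354 -0.0003 F [-2.31 -0.39  0.86]
```

Call:
{"op": "move_arm", "data": {"plan": [-0.015,0,0,0,0,0,1,-0.03,0,0,0,0,0,1,-0.045,0,0,0,0,0,1,-0.06,0,0,0,0,0,1,-0.07,0,0,0,0,0,1,-0.08,0,0,0,0,0,1,-0.085,0,0,0,0,0,1,-0.09,0,0,0,0,0,1]}}

```text
clock: 7.3
ee_pos: [0.649, -0.001, 0.0138]
orientation: [0.202, -3.135, -0.0]
contact_force: [-2.5, 0.4, 0.5]
grip_width: 0.01
gripper_force: 1.2
```

```bash
python3 -c "
from g import *
show()"
```

```text
t 7.3 tcp [ 0.649  -0.001   0.0138] fix -0.0132 -0.0003 F [-2.49  0.35  0.47]
```

Still sliding freely; creep on to contact with the back wall.

Call:
{"op": "move_arm", "data": {"plan": [-0.004,0,0,0,0,0,1,-0.008,0,0,0,0,0,1,-0.012,0,0,0,0,0,1,-0.016,0,0,0,0,0,1,-0.02,0,0,0,0,0,1,-0.02,0,0,0,0,0,1,-0.02,0,0,0,0,0,1,-0.02,0,0,0,0,0,1]}}

```text
clock: 8.3
ee_pos: [0.6541, -0.0003, 0.0138]
orientation: [-0.202, 3.135, 0.0]
contact_force: [-0.8, 0.6, 0.2]
grip_width: 0.0
gripper_force: 0.6
```

```bash
python3 -c "
from g import *
show()"
```

```text
t 8.3 tcp [ 6.541e-01 -3.000e-04  1.380e-02] fix -0.008 -0.0003 F [-0.78  0.6   0.2 ]
```

Call:
{"op": "move_arm", "data": {"plan": [-0.004,0,0,0,0,0,1,-0.008,0,0,0,0,0,1,-0.012,0,0,0,0,0,1,-0.016,0,0,0,0,0,1,-0.016,0,0,0,0,0,1,-0.016,0,0,0,0,0,1,-0.016,0,0,0,0,0,1,-0.016,0,0,0,0,0,1]}}

```text
clock: 9.3
ee_pos: [0.6579, 0.0002, 0.0138]
orientation: [-0.202, 3.135, 0.0]
contact_force: [-2.2, 0.2, 0.0]
grip_width: 0.007
gripper_force: 1.0
```

Call:
{"op": "move_arm", "data": {"plan": [-0.004,0,0,0,0,0,1,-0.008,0,0,0,0,0,1,-0.012,0,0,0,0,0,1,-0.012,0,0,0,0,0,1,-0.012,0,0,0,0,0,1,-0.012,0,0,0,0,0,1,-0.012,0,0,0,0,0,1,-0.012,0,0,0,0,0,1]}}

```text
clock: 10.3
ee_pos: [0.6609, 0.0005, 0.0138]
orientation: [0.202, -3.135, -0.0]
contact_force: [-1.7, 0.5, 0.2]
grip_width: 0.007
gripper_force: 0.9
```

```bash
python3 -c "
from g import *
show()"
```

```text
t 10.3 tcp [6.609e-01 5.000e-04 1.380e-02] fix -0.0012 -0.0004 F [-1.7   0.54  0.22]
```

```bash
python3 -c "
from g import *
from h import *
f=bot.grab_frame('scene'); np.savez('pics/s2.npz',**f)
c=f['img'][180:270,205:325,::-1]
cv2.imwrite('pics/s2.png',cv2.resize(np.ascontiguousarray(c),None,fx=6,fy=6,interpolation=cv2.INTER_CUBIC))
for p in (W(0,0),W(.03,0),W(-.03,0)): print([((q-o+.5)*6-.5).round() for q,o in zip(proj(f,(*p,.05)),(205,180))])
"
```

```text
[np.float64(354.0), np.float64(259.0)]
[np.float64(354.0), np.float64(311.0)]
[np.float64(354.0), np.float64(208.0)]
```

View pics/s2.png

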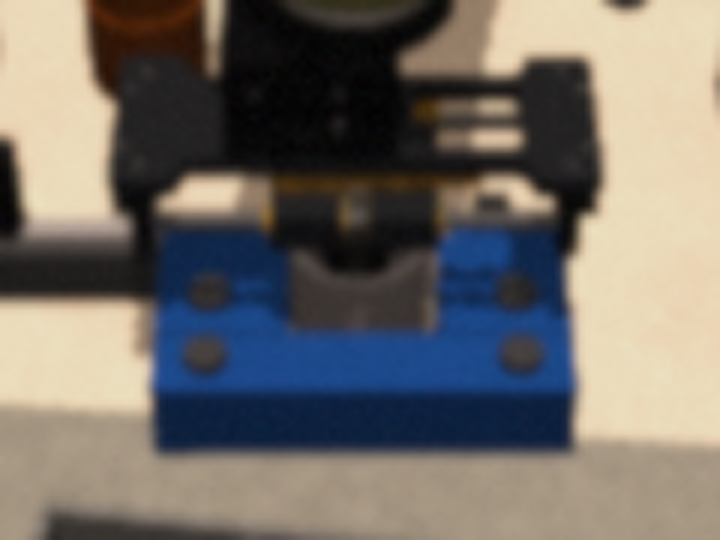

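The fingers push the far wall, so the TCP leads the cup's centre: the rim edge is at crop row ~280 against 311 when home, so about 15 mm are still to go.

Call:
{"op": "move_arm", "data": {"plan": [-0.008,0,0,0,0,0,1,-0.016,0,0,0,0,0,1,-0.024,0,0,0,0,0,1,-0.032,0,0,0,0,0,1,-0.04,0,0,0,0,0,1,-0.044,0,0,0,0,0,1,-0.048,0,0,0,0,0,1,-0.048,0,0,0,0,0,1]}}

```text
clock: 11.35
ee_pos: [0.6729, 0.0021, 0.0138]
orientation: [-0.202, 3.135, 0.0]
contact_force: [-1.7, 0.7, -1.1]
grip_width: 0.007
gripper_force: 1.0
```

Call:
{"op": "move_arm", "data": {"plan": [-0.003,0,0,0,0,0,1,-0.006,0,0,0,0,0,1,-0.009,0,0,0,0,0,1,-0.012,0,0,0,0,0,1,-0.012,0,0,0,0,0,1,-0.012,0,0,0,0,0,1,-0.012,0,0,0,0,0,1,-0.012,0,0,0,0,0,1]}}

```text
clock: 12.35
ee_pos: [0.6758, 0.0026, 0.0138]
orientation: [-0.202, 3.135, 0.0]
contact_force: [-1.3, 0.9, -0.3]
grip_width: 0.006
gripper_force: 0.9
```

```bash
python3 -c "
from g import *
show()"
```

```text
t 12.35 tcp [0.6758 0.0026 0.0138] fix 0.0139 -0.0003 F [-1.27  0.94 -0.32]
```

Call:
{"op": "move_arm", "data": {"plan": [-0.003,0,0,0,0,0,1,-0.006,0,0,0,0,0,1,-0.009,0,0,0,0,0,1,-0.012,0,0,0,0,0,1,-0.012,0,0,0,0,0,1,-0.012,0,0,0,0,0,1,-0.012,0,0,0,0,0,1,-0.012,0,0,0,0,0,1]}}

```text
clock: 13.35
ee_pos: [0.6773, 0.0025, 0.0134]
orientation: [0.201, -3.132, -0.0]
contact_force: [-9.6, -0.2, 4.5]
grip_width: 0.006
gripper_force: 4.3
```

Force rose to 9.6 N with the tool lagging: the cup is against the back wall. Back off inside the cup and rise.

Call:
{"op": "move_arm", "data": {"plan": [0.03,0,0,0,0,0,1,0.06,0,0,0,0,0,1,0.06,0,0,0,0,0,1,0.06,0,-0.12,0,0,0,1,0.06,0,-0.3,0,0,0,1,0.06,0,-0.5,0,0,0,1,0.06,0,-0.55,0,0,0,1,0.06,0,-0.55,0,0,0,1]}}

```text
clock: 14.35
ee_pos: [0.6644, 0.001, 0.1518]
orientation: [-0.202, 3.133, 0.0]
contact_force: [-0.2, -1.0, -0.8]
grip_width: 0.002
gripper_force: 0.0
```

```bash
python3 -c "
from g import *
show((*W(-.0355,-.195),.15),(*W(-.0355,-.195),.05))"
```

```text
t 14.35 tcp [0.6644 0.001  0.1518] fix 0.0023 -0.0003 F [-0.2  -0.98 -0.77]
(np.float64(0.6522563149041398), np.float64(-0.19696542779170487), 0.15) shift [ 0.15  -0.779  0.007] turn [ 0.00033333  0.00333333 -0.00366667]
(np.float64(0.6522563149041398), np.float64(-0.19696542779170487), 0.05) shift [ 0.151 -0.779  0.407] turn [ 0.00033333  0.00333333 -0.00366667]
```

Call:
{"op": "move_arm", "data": {"plan": [0.04,-0.19,0,0,0,0,1,0.08,-0.38,0,0,0,0,1,0.12,-0.57,0,0,0,0,1,0.16,-0.79,0,0,0,0,1,0.16,-0.79,0.1,0,0,0,1,0.16,-0.79,0.25,0,0,0,1,0.16,-0.79,0.39,0,0,0,1,0.16,-0.79,0.4,0,0,0,1]}}

```text
clock: 15.35
ee_pos: [0.6467, -0.1992, 0.0467]
orientation: [0.202, -3.128, -0.003]
contact_force: [0.2, 0.5, 1.0]
grip_width: 0.006
gripper_force: 0.0
```

```bash
python3 -c "
from g import *
from h import *
show()
f=bot.grab_frame('scene'); t=bot.grab_frame('top'); np.savez('pics/s3.npz',**f)
c=f['img'][170:270,175:325,::-1]; d=t['img'][112:182,200:340,::-1]
im=np.hstack([cv2.resize(c,(450,300),interpolation=cv2.INTER_CUBIC),cv2.resize(d,(350,175),interpolation=cv2.INTER_CUBIC)[:175] if 0 else cv2.copyMakeBorder(cv2.resize(d,(350,175),interpolation=cv2.INTER_CUBIC),0,125,0,0,0)])
cv2.imwrite('pics/s3.png',im)
print([((q-o)*3).round() for q,o in zip(proj(f,(*W(.03,0),.05)),(175,170))])"
```

```text
t 15.35 tcp [ 0.6467 -0.1992  0.0467] fix -0.0413 -0.1965 F [0.16 0.48 1.04]
[np.float64(266.0), np.float64(184.0)]
```

View pics/s3.png

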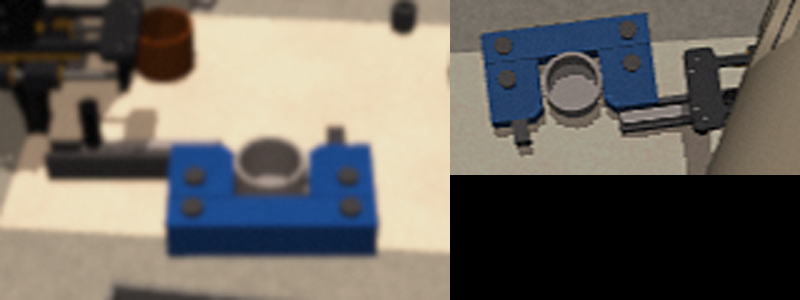

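The cup's rim (crop row ~188, predicted 184) is home; the fingers stand on the knob's -y side. Push the knob.

Call:
{"op": "move_arm", "data": {"plan": [0,0.04,0,0,0,0,1,0,0.08,0,0,0,0,1,0,0.12,0,0,0,0,1,0,0.17,0,0,0,0,1,0,0.22,0,0,0,0,1,0,0.27,0,0,0,0,1,0,0.32,0,0,0,0,1,0,0.36,0,0,0,0,1]}}

```text
clock: 16.45
ee_pos: [0.6379, -0.1099, 0.0513]
orientation: [0.203, -3.135, -0.0]
contact_force: [1.2, -2.1, 2.4]
grip_width: 0.004
gripper_force: 1.4
```

```bash
python3 -c "
from g import *
show()"
```

```text
t 16.45 tcp [ 0.6379 -0.1099  0.0513] fix -0.0384 -0.1068 F [ 1.25 -2.12  2.43]
```

Call:
{"op": "move_arm", "data": {"plan": [0,0.02,0,0,0,0,1,0,0.04,0,0,0,0,1,0,0.06,0,0,0,0,1,0,0.08,0,0,0,0,1,0,0.1,0,0,0,0,1,0,0.12,0,0,0,0,1,0,0.13,0,0,0,0,1,0,0.14,0,0,0,0,1]}}

```text
clock: 17.45
ee_pos: [0.6335, -0.0775, 0.0514]
orientation: [-0.201, 3.135, -0.003]
contact_force: [2.8, -9.5, 1.4]
grip_width: 0.004
gripper_force: 4.7
```

```bash
python3 -c "
from g import *
show()"
```

```text
t 17.45 tcp [ 0.6335 -0.0775  0.0514] fix -0.0385 -0.0742 F [ 2.82 -9.54  1.39]
```

Call:
{"op": "move_arm", "data": {"plan": [0,0.005,0,0,0,0,1,0,0.01,0,0,0,0,1,0,0.01,0,0,0,0,1,0,0.01,0,0,0,0,1,0,0.01,0,0,0,0,1,0,0.01,0,0,0,0,1,0,0.01,0,0,0,0,1,0,0.01,0,0,0,0,1]}}

```text
clock: 18.45
ee_pos: [0.6335, -0.0775, 0.0515]
orientation: [-0.198, 3.134, -0.006]
contact_force: [3.3, -11.2, -0.2]
grip_width: 0.006
gripper_force: 5.7
```

Firm stop. Back off in -y, rise, and move clear toward +z to look.

Call:
{"op": "move_arm", "data": {"plan": [0,-0.05,0,0,0,0,1,0,-0.1,0,0,0,0,1,0,-0.15,-0.05,0,0,0,1,0,-0.2,-0.2,0,0,0,1,0,-0.3,-0.4,0,0,0,1,0,-0.45,-0.6,0,0,0,1,0,-0.65,-0.7,0,0,0,1,0,-0.85,-0.7,0,0,0,1]}}

```text
clock: 19.45
ee_pos: [0.6616, -0.2866, 0.2306]
orientation: [-0.203, 3.13, -0.003]
contact_force: [0.7, -0.5, -0.5]
grip_width: 0.005
gripper_force: 0.0
```

```bash
python3 -c "
from g import *
from h import *
show()
f=bot.grab_frame('scene'); t=bot.grab_frame('top')
c=f['img'][150:270,175:355,::-1]; d=t['img'][102:262,150:360,::-1]
cv2.imwrite('pics/s4.png',np.hstack([cv2.resize(c,(400,300),interpolation=cv2.INTER_CUBIC),cv2.resize(d,(394,300),interpolation=cv2.INTER_CUBIC)]))"
```

```text
t 19.45 tcp [ 0.6616 -0.2866  0.2306] fix -0.038 -0.2851 F [ 0.65 -0.49 -0.49]
```

View pics/s4.png

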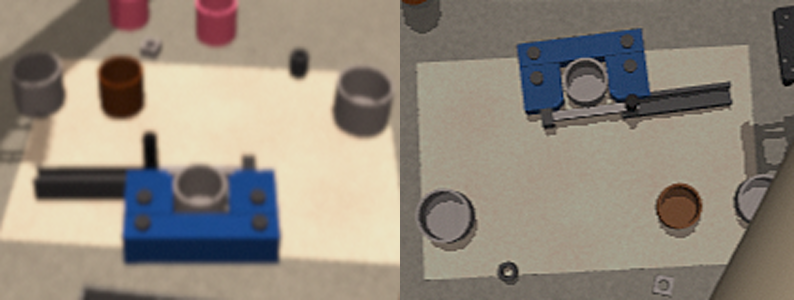

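The bolt spans the mouth from the knob (632,103) into the keeper (547,117), with the cup home behind it. The other cups and the bystanders are unmoved.

```bash
python3 -c "
from rig import bot
print(bot.close_job())"
```

```text
the job is handed in; nothing more can be done
None
```

The job is handed in: the middle cup (60 mm by picture measurement, so the only one I slid to the mouth) went fully home against the back wall, the bolt is across the mouth to its stop, and the other two cups and the bystanders were left where they stood.

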